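# Back off a left-hand clamp lever and take the belt guide off an edge burnisher

### The arm

A 6-joint arm with a two-finger parallel gripper is mounted at the origin on a cart in front of the work surface, level with it; the furniture and walls round the work are solid. World frame = base frame: x ahead of the robot, y to its left, z up, the work surface at z = 0. Lengths are in m, angles in rad, forces in N, time in s.
With the tool pointing down it reaches from about 0.375 to 0.9 m from the base axis. Payload 3.1 kg.
Tool frame: the origin (TCP) lies at the centre of the arm's flange, where the gripper is bolted on; the fingertips stand robot.tip_extent ahead of it and the grasp point (between the pads) lies 164 mm ahead of it (robot.tip_extent is the distance from the TCP to the fingertips, in m); z points along the fingers, y is the line along which they close (so a half turn about z gives the same grasp; the last joint's range is limited). The gripper opens to 87 mm and grips with 3 to 60 N. Pads are 19 mm wide; open, the fingers measure 117 mm over their backs; the gripper's body (75 mm by 190 mm) begins 51 mm behind the grasp point.
Start: joints at [1.067, 0.527, 1.433, -0, 1.181, -0.178], TCP at [0.2, 0.592, 0.405] pointing down, gripper open.
Joint ranges: [-3.08, 3.08], [-0.75, 2.2], [0.22, 2.44], [-1.43, 4.57], [0, 2.65], [-2.85, 2.85]. Speed limits (rad/s): [2.79, 2.79, 3.14, 3.14, 3.14, 3.14].

### API

Orientations are given as a unit quaternion [x, y, z, w].
In Python, from rig import get_obs, camera, hand_in, cut_out, robot gives the robot as it stands.
- The arm moves only by the tool step_arm, never from a script. Its argument "rows" is a list of rows, each a list of 6 numbers: the shift along the world's x, y, z in m, then the turn, a rotation vector about the world's x, y, z in degrees. A call has 1 to 12 rows; each row shifts and turns the commanded pose from where the row before left it; what a row does not reach is not made up. A row lasts 1/8 s, in which the tool goes at most 62.5 mm and 10.7 degrees, less where a joint would pass 70% of its speed; a pose out of reach is approached as far as the arm can. A call is refused whole if a number of a shift passes 0.0625 or a number of a turn 10.7, either way. A call with a gripper value outside its range is refused whole. "jaw" is the finger opening in m, from 0 to 0.087, set as the call begins (left out, the last holds). The fingers move at their own pace and stop on an object; "squeeze" is the grip in N (left out, the last holds). Time passes only in rows, so rows that do not move let the fingers close. It gives the time, the measured TCP pose, the force, the opening and the grip force at its end, in the units of the state.
- get_obs(): the state, without advancing time (a new reading comes with each control period).
- camera(name): name is "scene" or "top"; returns a dict with "pixels" (480x640x3 uint8, blue, green, red), "depth" (480x640 float32, m along the optical axis (not along the pixel's ray), 0 where there is no reading), "fov_y" (degrees; the focal length in pixels is half the picture's height over the tangent of half this angle, whatever the lens; pixels are square), "cx", "cy" (the principal point, pixels), "extrinsics" (4x4, takes a point from camera to world coordinates). Camera axes: x right, y up, looking along -z (the intrinsics and any distortion apply to the point x, -y, -z); pixel columns grow to the right and rows downward; lengths in m; the calibration is good to about 2 mm. A picture is of the moment at which its call begins.
- hand_in(): hands the job in; it is judged then, once.
Trained networks look in the newest picture that a camera, given by its name, has taken for a name from the list of things; names that differ only in an ending like _2 or _b are one class to them, and where a whole thing is asked for, a point or a joint stands for the part that bears it (a point fixed in the world has none). Each returns a list of dicts, best first, with "confidence" (0 to 1); they miss things now and then, are a little off and sometimes report something else, mostly with a low value. They report only what shows in the picture. A call takes as long as a camera call. They do not tell look-alikes from the thing itself.
- cut_out(label, camera): "region" (480x640 bool, what is visible of it) and "extent" ([centre column, centre row, width, height] in pixels, round what is visible of it).
The state is a dict: "time": time; "q": joint angles; "joint_velocities": joint speeds; "joint_torque": joint torques, N m; "position": TCP position; "tool_rot": TCP orientation; "ft_force": force on the tool from outside, world axes, zero at the start; "moment": the same for the moment, N m; "grip_width": finger opening in m; "grip_force": force on a finger pad.
Only numpy, scipy, OpenCV 4.12 (cv2) and the standard library are available. Lean on these libraries where they do the work, as an engineer would, in place of code of your own. Each camera call takes 0.05 s, during which the arm holds its last target. There are 200 camera calls.

### The job

Take the yellow belt guide off the edge burnisher and stand it flat in the wooden tray. It is held by a ball lever on a left-hand thread, so work the lever clockwise (seen from above), feeling that it slackens, all the way round until it comes up against its retaining ring, and neither tighten it nor lean hard on it; then draw the guide straight out from under the clamp by its fence, lower it into the tray and let go, leaving the lever slack and the things lying about undisturbed.

Things in the scene. Friction and masses are not known exactly. Their poses are not given: they have to be found in the camera images.
- burnisher: Leather edge burnisher, bolted down: green case, flat deck 50 mm above the bench. Origin on the bench under the clamp stud's axis; z up, +x away from the operator, +y left. Case x -180 to +55, y -75 to +75 mm; grey motor at its left to y = +135 mm, 74 mm high. The guide's foot lies on the deck between two strips 3 mm high along x (1.5 mm play each side).
- wheel_top (a point): Top centre of the brown grooved burnishing wheel, 44 mm in diameter, fixed on the deck: 84 mm above the bench, at x = -140, y = +46 mm of the burnisher.
- nut: Clamp nut, 26 mm round, top 34 mm above its origin, on a left-hand thread, 6 mm a turn: clockwise from above slackens and lifts it, anticlockwise tightens it onto the guide. Origin on the stud axis, 50 mm above the bench when quite tight; x along the lever. A sprung 30 mm washer under it presses the guide's foot with 30 to 55 N at first, and lets go of it within 90 degrees.
- lever: Slim lever fixed in the nut: a 9 mm steel bar that rises outwards to a black ball. Origin and axes as the nut's, but the bar springs: pushed at the ball, it lags or leads the nut by about 1 degree for every 5 N. More than 25 N at the ball (5 degrees) overstrains it, either way.
- retaining_ring (a point): Ring on the stud axis, 88 mm above the bench, that ends the nut's rise (4.5 mm from quite tight). How far the nut was nipped up differs: the nut meets the ring somewhere between 200 and 272 degrees from its start, to be felt. The push at the ball is about 2 to 10 N until then; against the ring it climbs by some 4 N for each mm that the ball still gives.
- lever_ball (a point): Centre of the black ball, 24 mm in diameter, on the end of the lever: 68 mm from the stud axis, 51 mm above the nut's origin (101 mm above the bench when tight). It can be pushed round from behind with the closed fingers; at that height nothing else stands in its circle.
- guide: Loose belt guide, 0.14 to 0.22 kg: an aluminium foot 6 mm thick, 50 mm wide, and an upright yellow fence 10 mm thick (x -67 to -57 mm), 110 mm long, 26 mm high. Origin on the underside; in place it is on the stud axis at deck height, axes as the burnisher's. It comes off by sliding to its -x by 32 to 45 mm on the deck (farther, the fence meets the wheel), then lifts.
- fence_top (a point): Middle of the fence's top edge, 62 mm from the guide's origin along its -x, 26 mm above its underside. The fence is pinched here from above, across its 10 mm thickness; two gussets stand behind it, 37 mm apart, the nut 44 mm behind it.
- slot_mouth (a point): Open end of the foot's slot, 24 mm from the guide's origin along its +x. The slot is 13.6 mm wide round the 10 mm stud. A lip 2.2 mm high and 6 mm wide stands on the foot at this end: the washer clears it only when the nut is up at the ring, or within 0.7 mm of it.
- tray: Open wooden tray, heavy: outside 170 mm along its x, 200 mm along its y, 28 mm high; walls and floor 5 mm. Origin: centre of the underside.
- dye_brown: Bystander: white bottle of edge paint with a brown band and black cap, 42 mm in diameter, 104 mm high; origin at its underside.
- weight: Bystander: grey steel pattern weight with a knob, 57 mm in diameter, 55 mm high; origin at its underside.
- beeswax: Bystander: yellow cake of beeswax, 36 x 52 x 21 mm; origin at its underside.
- bone_folder: Bystander: ivory-coloured bone folder, 21 x 149 x 8 mm, lying flat; origin at its underside.
Not all that is in view belongs to the job. Of the things that look like the guide, the smaller one is meant.

How it is judged:
On the way, in this order (a step that is already met when the one before it is completed fails the run):
1. the lever has been backed off clockwise up to its retaining ring (nut risen at least 4.3 of its 4.5 mm), the guide still in its place (z of nut in the frame of burnisher above 0.0543 m and x of guide in the frame of burnisher above -0.01 m), for 0.2 s.
2. the guide has been drawn out from under the clamp, its slot clear of the stud (x of guide in the frame of burnisher below -0.029 m and contact force between the fingers and guide above 0.5 N), for 0.05 s.
3. the guide stands flat in the tray while still held: lowered in, not dropped (z of guide in the frame of tray below 0.01 m and horizontal distance between guide and tray below 0.08 m and angle between guide's own z axis and vertical below 0.12 rad and contact force between the fingers and guide above 0.5 N), for 0.1 s.
At the end, for the whole second after the job is handed in: The guide stands on its foot on the tray's floor (underside within 4 mm of it, tilt under 0.1 rad, origin within 80 mm of the tray's middle), released and at rest, and the clamp lever is still slack (nut risen at least 4.1 mm) (z of guide in the frame of tray below 0.009 m and horizontal distance between guide and tray below 0.08 m and angle between guide's own z axis and vertical below 0.1 rad and linear speed of guide below 0.02 m/s and z of nut in the frame of burnisher above 0.0541 m); the robot touches nothing.
It fails at once if the clamp is tightened down on the guide, or the guide wrenched against it (more than 80 N between them) (contact force between nut and guide above 80 N).
It fails at once if the lever is forced, against its ring or the wrong way (more than about 25 N at the ball, which springs it by over 0.085 rad against the nut) (angle between the x axis of lever and the x axis of nut, either way round above 0.085 rad).
It fails at once if a bystander is moved more than 30 mm (distance of any of dye_brown, weight, beeswax, bone_folder from where it was at the start of the episode above 0.03 m).
It also fails if it takes over 66 s, if anything falls off the work surface, if the arm or the gripper's body presses on something with over 40 N, if the wrist force passes 120 N, or if a joint passes its speed limit or range.

## Working session

There is one attempt and no reset: what is moved stays moved. The work goes in short steps, Python scripts to look and compute and a tool call to move; the robot and the scene stay as the last step left them, time stands still between calls to the robot, and variables do not carry over. Pictures are saved under pics/ and viewed, at most 10 in all, crops included, and the job is handed in when it is done.

Besides the shell and the picture viewer there is one more tool, called after ">>>" as name([rows], argument=value, ...), one row to a line, values as JSON. step_arm: Moves the arm, as the interface text tells. Its arguments: {"type":"object","properties":{"rows":{"type":"array"},"jaw":{"type":"number"},"squeeze":{"type":"number"}},"required":["rows"]}

```bash
mkdir -p pics
cat > h.py <<'E'
import numpy as np, cv2
from rig import get_obs, camera, hand_in, cut_out, robot
def cloud(c):
    h,w=c["depth"].shape; f=h/2/np.tan(np.radians(c["fov_y"])/2)
    v,u=np.mgrid[0:h,0:w]; d=c["depth"]
    p=np.stack([(u-c["cx"])*d/f,-(v-c["cy"])*d/f,-d],-1)
    E=np.array(c["extrinsics"]); P=p@E[:3,:3].T+E[:3,3]; P[d==0]=np.nan
    return P
E
python3 - <<'E'
from h import *
print(robot if not callable(robot) else '', getattr(robot,'tip_extent',None)); o=get_obs(); print(o)
for n in("scene","top"):
    c=camera(n); cv2.imwrite(f"pics/{n}.png",c["pixels"]); P=cloud(c)
    print(n,[k for k in c],np.round(c["extrinsics"],3).tolist(),c["fov_y"])
    for l in "burnisher wheel_top lever_ball nut lever guide tray dye_brown weight beeswax bone_folder".split():
        for r in cut_out(l,n)[:3]:
            m=r["region"]; q=P[m]; print(l,round(r["confidence"],2),np.round(r["extent"]),np.round(np.nanmedian(q,0),3),np.round(np.nanmin(q,0),3),np.round(np.nanmax(q,0),3))
E
```

```text
<Robot object at 0x7f2c56b5be00> 0.1822
{'time': 0.0, 'q': array([ 1.06648690e+00,  5.28492813e-01,  1.43393889e+00, -1.26954831e-07,
        1.18138028e+00, -1.78515706e-01]), 'joint_velocities': array([-4.05218783e-03, -6.21559788e-04, -5.94255134e-04,  6.65011083e-04,
       -5.96013538e-05, -4.15394457e-04]), 'joint_torque': array([ 4.80069248e-04, -4.40052903e+01, -1.76587987e+01,  6.33714627e-02,
        5.82170917e-02, -1.47554606e-04]), 'position': array([0.19984629, 0.59181568, 0.40374318]), 'tool_rot': array([ 1.62177271e-01,  9.86761015e-01, -1.04563982e-03, -3.71481762e-04]), 'ft_force': array([-0.04773351,  0.20663681,  0.51549459]), 'moment': array([0.01969781, 0.02551122, 0.02458131]), 'grip_force': 0.0, 'grip_width': 0.08748974646001882}
scene ['pixels', 'depth', 'fov_y', 'cx', 'cy', 'extrinsics'] [[0.523, 0.581, -0.623, -0.14], [-0.852, 0.374, -0.367, -0.503], [0.019, 0.723, 0.691, 0.895], [0.0, 0.0, 0.0, 1.0]] 46.495496924420166
burnisher 0.71 [182. 237. 129.  99.] [0.445 0.187 0.05 ] [ 0.338  0.084 -0.002] [0.622 0.373 0.104]
wheel_top 0.7 [184. 238. 124. 107.
[... 2300 characters left out ...]
y 0.78 [379. 261.  82.  75.] [ 0.534 -0.221  0.006] [ 0.438 -0.332 -0.003] [ 0.628 -0.11   0.036]
tray 0.45 [218. 279. 100. 100.] [0.459 0.211 0.051] [ 0.339  0.086 -0.002] [0.607 0.342 0.11 ]
dye_brown 0.64 [326. 189.  19.  20.] [ 0.719 -0.074  0.064] [ 0.707 -0.095  0.008] [ 0.745 -0.053  0.106]
weight 0.35 [225. 266.  40.  40.] [0.488 0.18  0.059] [0.452 0.132 0.047] [0.559 0.234 0.093]
beeswax 0.75 [294. 226.  19.  22.] [0.618 0.019 0.02 ] [ 0.594 -0.007  0.001] [0.649 0.047 0.029]
bone_folder 0.59 [453. 274.  51.   7.] [ 0.509 -0.421  0.009] [ 0.498 -0.492  0.002] [ 0.523 -0.347  0.014]
bone_folder 0.56 [293. 225.  17.  23.] [0.617 0.02  0.021] [ 0.594 -0.005  0.003] [0.644 0.047 0.029]
```

View pics/scene.png

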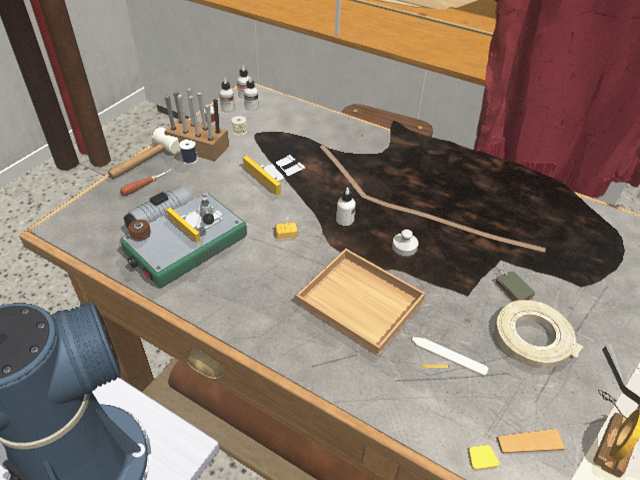

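View pics/top.png

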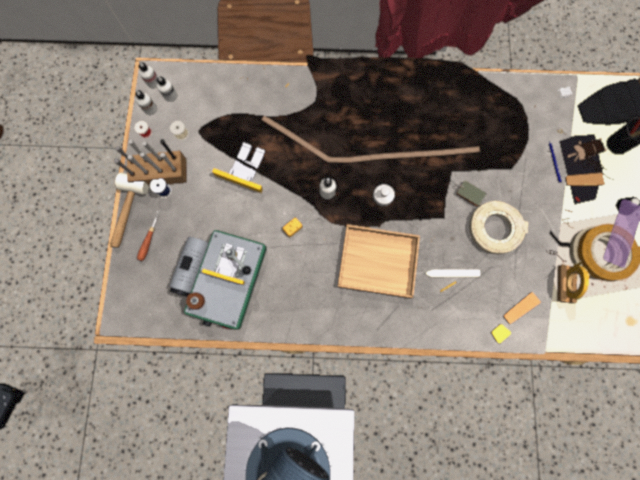

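The scene view shows the burnisher at about (185,237) with its small yellow fence at (183,224) and the ball at (209,217). The larger look-alike guide is at (265,175) and the tray is at (360,300). In the top view the burnisher is at (225,280), the fence at (222,276), the ball at (246,270), the tray at (379,261), and the arm is out of frame.

Run:
```python
from h import *
from scipy.optimize import least_squares
def rect(q): return cv2.minAreaRect((q[:,:2]*1000).astype(np.float32))
for n in("top","scene"):
    c=camera(n);P=cloud(c);hsv=cv2.cvtColor(c["pixels"],cv2.COLOR_BGR2HSV)
    b=max(cut_out("burnisher",n),key=lambda r:r["confidence"])["region"]
    b=cv2.dilate(b.astype(np.uint8),np.ones((5,5)))>0
    z=P[...,2]
    m=b&(abs(z-.0505)<.004); m=cv2.morphologyEx(m.astype(np.uint8),cv2.MORPH_OPEN,np.ones((3,3)))>0
    print(n,"deck",rect(P[m]))
    y=b&(hsv[...,0]>18)&(hsv[...,0]<35)&(hsv[...,1]>150)&(hsv[...,2]>120)
    print("fence all",y.sum(),rect(P[y]));
    t=y&(z>.071)&(z<.085); q=P[t]; print("fence top",t.sum(),rect(q),np.median(q[:,2]), (q[:,:2].min(0)+q[:,:2].max(0))/2)
    k=b&(c["pixels"].max(-1)<70)&(z>.085); q=P[k]
    f=lambda p: np.linalg.norm(q-p,axis=1)-.012
    r=least_squares(f,np.r_[np.median(q,0)-[0,0,.008]],loss="soft_l1",f_scale=.002); print("ball",k.sum(),r.x)
    nt=b&(z>.079)&(z<.098)&(c["pixels"].max(-1)>90)&(np.hypot(P[...,0]-.525,P[...,1]-.168)<.04); print("nut",nt.sum(),np.nanmedian(P[nt],0),P[nt].min(0),P[nt].max(0))
    tr=max(cut_out("tray",n),key=lambda r:r["confidence"])["region"]; print("tray",rect(P[tr&(z>.02)]))
    s=np.array([[np.where(y)[1].min()-60,np.where(y)[0].min()-50]])[0]
    cr=c["pixels"][s[1]:s[1]+140,s[0]:s[0]+180]; cv2.imwrite(f"pics/c{n}.png",cv2.resize(cr,None,fx=4,fy=4,interpolation=cv2.INTER_CUBIC)); print(s)
```

```text
top deck ((469.988525390625, 190.091552734375), (152.57644653320312, 229.1268768310547), 75.05371856689453)
fence all 121 ((468.800537109375, 184.92787170410156), (108.96623992919922, 8.770294189453125), 75.47942352294922)
fence top 118 ((468.800537109375, 184.92787170410156), (108.96623992919922, 8.770294189453125), 75.47942352294922) 0.07664269953731362 [0.46852822 0.18530243]
ball 36 [0.4825575  0.12126355 0.10216335]
nut 19 [0.51022557 0.14384013 0.09082571] [0.49667159 0.13645768 0.07945769] [0.53922605 0.16585822 0.09716758]
tray ((533.287841796875, -218.74905395507812), (200.6103515625, 171.0706787109375), 83.18531036376953)
[142 220]
scene deck ((471.54254150390625, 190.6789093017578), (156.95315551757812, 226.98846435546875), 75.62205505371094)
fence all 119 ((474.6302490234375, 183.28294372558594), (112.20405578613281, 23.90884780883789), 74.24017333984375)
fence top 47 ((469.6308898925781, 185.04559326171875), (109.37403869628906, 11.022319793701172), 74.59739685058594) 0.07627344499959421 [0.47303713 0.18426311]
ball 14 [0.47751865 0.10215059 0.09710916]
nut 29 [0.52826322 0.17013086 0.0852641 ] [0.51751314 0.1571358  0.07935314] [0.5384072  0.17983829 0.09351439]
tray ((533.90234375, -218.85032653808594), (201.73348999023438, 175.5417022705078), 83.17814636230469)
[107 158]
```

View pics/ctop.png

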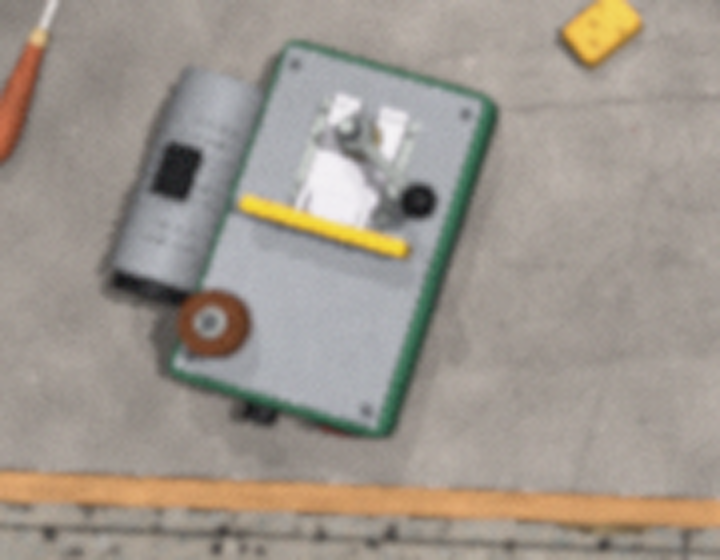

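The top crop shows the nut at about (350,133), the ball at (417,201) toward front-right, and the fence running from (243,203) to (405,250). The fits give:
- Burnisher yaw of about -14.8°.
- Stud at (0.5295, 0.1695).
- Ball at (0.4826, 0.1213), azimuth about -134°, at a radius of 67 mm, which agrees with the given 68 mm.

I'll put the closed fingers 42 mm behind the ball with tool y along the tangent.

>>> step_arm([
  [0.0285, -0.0455, 0, 0, 0, 6],
  [0.0285, -0.0455, 0, 0, 0, 6],
  [0.0285, -0.0455, 0, 0, 0, 6],
  [0.0285, -0.0455, 0, 0, 0, 6],
  [0.0285, -0.0455, 0, 0, 0, 6],
  [0.0285, -0.0455, 0, 0, 0, 6],
  [0.0285, -0.0455, 0, 0, 0, 6],
  [0.0285, -0.0455, 0, 0, 0, 6],
  [0.0285, -0.0455, 0, 0, 0, 6],
  [0.0285, -0.0455, 0, 0, 0, 6],
  [0.0285, -0.0455, 0, 0, 0, 5],
  [0, 0, 0, 0, 0, 0],
], jaw=0, squeeze=20)

```text
time: 3.0
position: [0.5158, 0.0885, 0.405]
tool_rot: [-0.391, 0.92, -0.001, 0.001]
ft_force: [-0.4, 0.3, -0.6]
grip_width: 0.0005
grip_force: 0.0
```

>>> step_arm([
  [0, 0, -0.035, 0, 0, 0],
  [0, 0, -0.035, 0, 0, 0],
  [0, 0, -0.035, 0, 0, 0],
  [0, 0, -0.033, 0, 0, 0],
  [-0.005, 0.005, 0, 0, 0, 0],
  [-0.005, 0.005, 0, 0, 0, 0],
  [0, 0, 0, 0, 0, 0],
])

```text
time: 3.88
position: [0.5032, 0.1025, 0.2682]
tool_rot: [-0.394, 0.919, -0.0, 0.001]
ft_force: [0.1, 0.5, -0.4]
grip_width: 0.0003
grip_force: 0.0
```

Run:
```python
from h import *
c=camera("scene"); cv2.imwrite("pics/s2.png",cv2.resize(c["pixels"][130:290,100:300],None,fx=4,fy=3.75,interpolation=cv2.INTER_CUBIC))
```

```text
(no output)
```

View pics/s2.png

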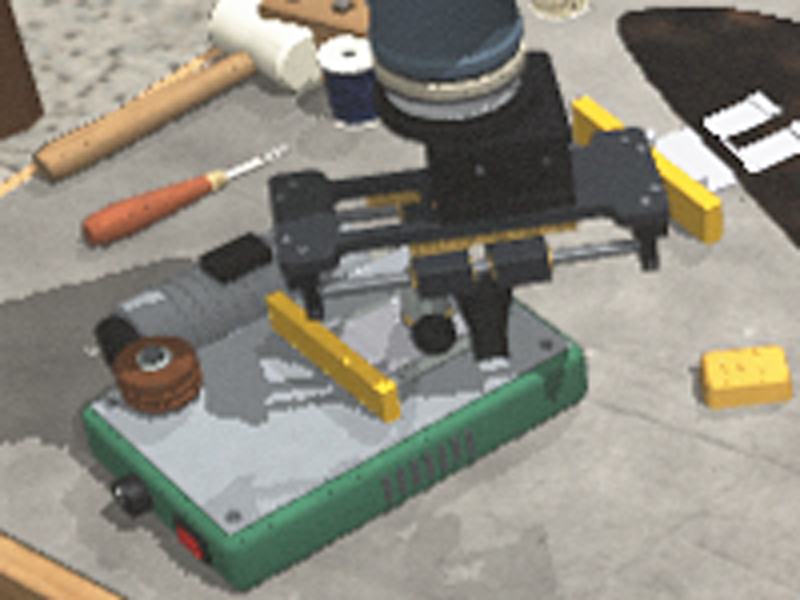

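The closed fingers at (492,320) are right behind the ball at (433,333), on the correct side for a clockwise push. Next I work out the arc rows.

```bash
cat > arc.py <<'E'
import sys, json; from h import *
def arc(step,n,S=np.array([.5295,.1695]),R=.072):
    o=get_obs(); p=o["position"][:2]-S; x,y=o["tool_rot"][:2]; yaw=np.degrees(np.arctan2(2*y*y-1,2*x*y))
    a0=np.degrees(np.arctan2(p[1],p[0])); print("r %.4f az %.1f yaw %.1f yaw-az %.1f q6 %.2f f %s"%(np.hypot(*p),a0,yaw,(yaw-a0)%360,o["q"][5],np.round(o["ft_force"],1)))
    ang=np.radians(a0-step*np.arange(n+1)); w=S+R*np.c_[np.cos(ang),np.sin(ang)]; w[0]=o["position"][:2]
    d=np.diff(w,axis=0); print(json.dumps([[round(a,4),round(b,4),0,0,0,-step] for a,b in d]))
if __name__=="__main__": arc(float(sys.argv[1]),int(sys.argv[2]))
E
python3 arc.py 2.5 8
```

```text
r 0.0722 az -111.1 yaw 136.4 yaw-az 247.5 q6 -2.40 f [-0.5 -0.6  0.9]
[[-0.0028, 0.0013, 0, 0, 0, -2.5], [-0.0029, 0.0013, 0, 0, 0, -2.5], [-0.0028, 0.0014, 0, 0, 0, -2.5], [-0.0027, 0.0016, 0, 0, 0, -2.5], [-0.0027, 0.0017, 0, 0, 0, -2.5], [-0.0026, 0.0018, 0, 0, 0, -2.5], [-0.0025, 0.0019, 0, 0, 0, -2.5], [-0.0024, 0.002, 0, 0, 0, -2.5]]
```

>>> step_arm([
  [-0.0028, 0.0013, 0, 0, 0, -2.5],
  [-0.0029, 0.0013, 0, 0, 0, -2.5],
  [-0.0028, 0.0014, 0, 0, 0, -2.5],
  [-0.0027, 0.0016, 0, 0, 0, -2.5],
  [-0.0027, 0.0017, 0, 0, 0, -2.5],
  [-0.0026, 0.0018, 0, 0, 0, -2.5],
  [-0.0025, 0.0019, 0, 0, 0, -2.5],
  [-0.0024, 0.002, 0, 0, 0, -2.5],
])

```text
time: 4.92
position: [0.4836, 0.1135, 0.2682]
tool_rot: [-0.228, 0.974, -0.002, 0.002]
ft_force: [1.1, -6.4, -0.0]
grip_width: 0.0003
grip_force: 3.2
```

```bash
python3 arc.py 4 12
python3 - <<'E'
from h import *
c=camera("scene");P=cloud(c);z=P[...,2]
for l in("lever_ball","lever"):
  for r in cut_out(l,"scene")[:2]: print(l,round(r["confidence"],2),np.round(r["extent"]),np.round(np.nanmedian(P[r["region"]],0),3))
E
```

```text
r 0.0724 az -129.3 yaw 116.3 yaw-az 245.6 q6 -2.02 f [ 1.1 -6.4 -0. ]
[[-0.0035, 0.0037, 0, 0, 0, -4.0], [-0.0035, 0.0036, 0, 0, 0, -4.0], [-0.0033, 0.0038, 0, 0, 0, -4.0], [-0.003, 0.004, 0, 0, 0, -4.0], [-0.0027, 0.0042, 0, 0, 0, -4.0], [-0.0024, 0.0044, 0, 0, 0, -4.0], [-0.0021, 0.0046, 0, 0, 0, -4.0], [-0.0018, 0.0047, 0, 0, 0, -4.0], [-0.0014, 0.0048, 0, 0, 0, -4.0], [-0.0011, 0.0049, 0, 0, 0, -4.0], [-0.0008, 0.005, 0, 0, 0, -4.0], [-0.0004, 0.005, 0, 0, 0, -4.0]]
lever_ball 0.71 [345. 209.  22.  42.] [ 0.719 -0.079  0.049]
lever 0.4 [203. 219.   9.  14.] [0.469 0.126 0.108]
```

>>> step_arm([
  [-0.0035, 0.0037, 0, 0, 0, -4.0],
  [-0.0035, 0.0036, 0, 0, 0, -4.0],
  [-0.0033, 0.0038, 0, 0, 0, -4.0],
  [-0.003, 0.004, 0, 0, 0, -4.0],
  [-0.0027, 0.0042, 0, 0, 0, -4.0],
  [-0.0024, 0.0044, 0, 0, 0, -4.0],
  [-0.0021, 0.0046, 0, 0, 0, -4.0],
  [-0.0018, 0.0047, 0, 0, 0, -4.0],
  [-0.0014, 0.0048, 0, 0, 0, -4.0],
  [-0.0011, 0.0049, 0, 0, 0, -4.0],
  [-0.0008, 0.005, 0, 0, 0, -4.0],
  [-0.0004, 0.005, 0, 0, 0, -4.0],
])

```text
time: 6.58
position: [0.4561, 0.167, 0.2679]
tool_rot: [0.189, 0.982, -0.0, 0.001]
ft_force: [-1.5, -3.2, 2.0]
grip_width: 0.0006
grip_force: 1.4
```

```bash
python3 arc.py 5 12
```

```text
r 0.0734 az -178.1 yaw 68.2 yaw-az 246.3 q6 -1.07 f [-1.5 -3.2  2. ]
[[0.0015, 0.0063, 0, 0, 0, -5.0], [0.0006, 0.0063, 0, 0, 0, -5.0], [0.0012, 0.0062, 0, 0, 0, -5.0], [0.0017, 0.0061, 0, 0, 0, -5.0], [0.0022, 0.0059, 0, 0, 0, -5.0], [0.0027, 0.0057, 0, 0, 0, -5.0], [0.0032, 0.0054, 0, 0, 0, -5.0], [0.0037, 0.0051, 0, 0, 0, -5.0], [0.0041, 0.0048, 0, 0, 0, -5.0], [0.0045, 0.0044, 0, 0, 0, -5.0], [0.0049, 0.004, 0, 0, 0, -5.0], [0.0052, 0.0036, 0, 0, 0, -5.0]]
```

>>> step_arm([
  [0.0015, 0.0063, 0, 0, 0, -5.0],
  [0.0006, 0.0063, 0, 0, 0, -5.0],
  [0.0012, 0.0062, 0, 0, 0, -5.0],
  [0.0017, 0.0061, 0, 0, 0, -5.0],
  [0.0022, 0.0059, 0, 0, 0, -5.0],
  [0.0027, 0.0057, 0, 0, 0, -5.0],
  [0.0032, 0.0054, 0, 0, 0, -5.0],
  [0.0037, 0.0051, 0, 0, 0, -5.0],
  [0.0041, 0.0048, 0, 0, 0, -5.0],
  [0.0045, 0.0044, 0, 0, 0, -5.0],
  [0.0049, 0.004, 0, 0, 0, -5.0],
  [0.0052, 0.0036, 0, 0, 0, -5.0],
])

```text
time: 8.07
position: [0.4904, 0.2315, 0.2676]
tool_rot: [0.655, 0.756, -0.001, -0.001]
ft_force: [-3.6, 1.0, 2.5]
grip_width: 0.0003
grip_force: 1.8
```

```bash
python3 arc.py 5 12
python3 - <<'E'
from h import *
for n in ("scene","top"):
  c=camera(n);P=cloud(c)
  for l in("lever_ball","lever"):
    for r in cut_out(l,n)[:2]: print(n,l,round(r["confidence"],2),np.round(r["extent"]),np.round(np.nanmedian(P[r["region"]],0),3))
E
```

```text
r 0.0733 az 122.2 yaw 8.2 yaw-az 245.9 q6 0.09 f [-3.6  1.   2.5]
[[0.0061, 0.002, 0, 0, 0, -5.0], [0.0057, 0.0026, 0, 0, 0, -5.0], [0.0059, 0.0021, 0, 0, 0, -5.0], [0.0061, 0.0016, 0, 0, 0, -5.0], [0.0062, 0.0011, 0, 0, 0, -5.0], [0.0063, 0.0005, 0, 0, 0, -5.0], [0.0063, -0.0, 0, 0, 0, -5.0], [0.0063, -0.0006, 0, 0, 0, -5.0], [0.0062, -0.0011, 0, 0, 0, -5.0], [0.0061, -0.0017, 0, 0, 0, -5.0], [0.0059, -0.0022, 0, 0, 0, -5.0], [0.0057, -0.0027, 0, 0, 0, -5.0]]
scene lever 0.64 [190. 197.  21.  17.] [0.517 0.208 0.094]
scene lever 0.6 [286. 232.  26.  15.] [0.615 0.016 0.02 ]
top lever 0.71 [327. 188.  18.  20.] [ 0.719 -0.073  0.063]
```

>>> step_arm([
  [0.0061, 0.002, 0, 0, 0, -5.0],
  [0.0057, 0.0026, 0, 0, 0, -5.0],
  [0.0059, 0.0021, 0, 0, 0, -5.0],
  [0.0061, 0.0016, 0, 0, 0, -5.0],
  [0.0062, 0.0011, 0, 0, 0, -5.0],
  [0.0063, 0.0005, 0, 0, 0, -5.0],
  [0.0063, 0, 0, 0, 0, -5.0],
  [0.0063, -0.0006, 0, 0, 0, -5.0],
  [0.0062, -0.0011, 0, 0, 0, -5.0],
  [0.0061, -0.0017, 0, 0, 0, -5.0],
  [0.0059, -0.0022, 0, 0, 0, -5.0],
  [0.0057, -0.0027, 0, 0, 0, -5.0],
])

```text
time: 9.88
position: [0.5648, 0.2326, 0.2672]
tool_rot: [0.945, 0.327, 0.001, -0.0]
ft_force: [-1.3, 1.3, 2.5]
grip_width: 0.0006
grip_force: 1.4
```

```bash
python3 arc.py 2.5 4
```

```text
r 0.0723 az 60.8 yaw -51.8 yaw-az 247.4 q6 1.11 f [-1.3  1.3  2.5]
[[0.0025, -0.0019, 0, 0, 0, -2.5], [0.0026, -0.0017, 0, 0, 0, -2.5], [0.0026, -0.0018, 0, 0, 0, -2.5], [0.0025, -0.0019, 0, 0, 0, -2.5]]
```

>>> step_arm([
  [0.0025, -0.0019, 0, 0, 0, -2.5],
  [0.0026, -0.0017, 0, 0, 0, -2.5],
  [0.0026, -0.0018, 0, 0, 0, -2.5],
  [0.0025, -0.0019, 0, 0, 0, -2.5],
])

```text
time: 10.38
position: [0.5751, 0.2254, 0.2674]
tool_rot: [0.97, 0.244, 0.001, -0.0]
ft_force: [-2.8, 1.5, 2.8]
grip_width: 0.0003
grip_force: 1.4
```

```bash
python3 arc.py 1.5 16
```

```text
r 0.0721 az 50.8 yaw -61.7 yaw-az 247.5 q6 1.27 f [-2.8  1.5  2.8]
[[0.0014, -0.0013, 0, 0, 0, -1.5], [0.0014, -0.0012, 0, 0, 0, -1.5], [0.0014, -0.0013, 0, 0, 0, -1.5], [0.0013, -0.0013, 0, 0, 0, -1.5], [0.0013, -0.0014, 0, 0, 0, -1.5], [0.0013, -0.0014, 0, 0, 0, -1.5], [0.0012, -0.0014, 0, 0, 0, -1.5], [0.0012, -0.0015, 0, 0, 0, -1.5], [0.0012, -0.0015, 0, 0, 0, -1.5], [0.0011, -0.0015, 0, 0, 0, -1.5], [0.0011, -0.0015, 0, 0, 0, -1.5], [0.001, -0.0016, 0, 0, 0, -1.5], [0.001, -0.0016, 0, 0, 0, -1.5], [0.001, -0.0016, 0, 0, 0, -1.5], [0.0009, -0.0016, 0, 0, 0, -1.5], [0.0009, -0.0017, 0, 0, 0, -1.5]]
```

>>> step_arm([
  [0.0014, -0.0013, 0, 0, 0, -1.5],
  [0.0014, -0.0012, 0, 0, 0, -1.5],
])

```text
time: 10.62
position: [0.5779, 0.223, 0.2672]
tool_rot: [0.976, 0.219, 0.001, -0.0]
ft_force: [-0.3, 2.4, 2.7]
grip_width: 0.0004
grip_force: 1.5
```

>>> step_arm([
  [0.0014, -0.0013, 0, 0, 0, -1.5],
  [0.0013, -0.0013, 0, 0, 0, -1.5],
])

```text
time: 10.88
position: [0.5805, 0.2204, 0.267]
tool_rot: [0.981, 0.193, 0.001, -0.0]
ft_force: [-0.6, 3.1, 3.6]
grip_width: 0.0008
grip_force: 1.6
```

>>> step_arm([
  [0.0013, -0.0014, 0, 0, 0, -1.5],
  [0.0013, -0.0014, 0, 0, 0, -1.5],
])

```text
time: 11.12
position: [0.5831, 0.2175, 0.2669]
tool_rot: [0.986, 0.167, 0.001, -0.0]
ft_force: [-0.7, 3.8, 3.6]
grip_width: 0.0004
grip_force: 1.7
```

>>> step_arm([
  [0.0012, -0.0014, 0, 0, 0, -1.5],
  [0.0012, -0.0015, 0, 0, 0, -1.5],
])

```text
time: 11.38
position: [0.5854, 0.2146, 0.2668]
tool_rot: [0.99, 0.141, 0.0, -0.0]
ft_force: [1.2, 3.2, 3.7]
grip_width: 0.0006
grip_force: 1.8
```

>>> step_arm([
  [0.0012, -0.0015, 0, 0, 0, -1.5],
  [0.0011, -0.0015, 0, 0, 0, -1.5],
])

```text
time: 11.62
position: [0.5876, 0.2115, 0.2668]
tool_rot: [0.993, 0.115, 0.0, -0.0]
ft_force: [0.2, 2.7, 3.5]
grip_width: 0.0006
grip_force: 1.8
```

>>> step_arm([
  [0.0011, -0.0015, 0, 0, 0, -1.5],
  [0.001, -0.0016, 0, 0, 0, -1.5],
])

```text
time: 11.88
position: [0.5897, 0.2084, 0.2668]
tool_rot: [0.996, 0.089, 0.0, -0.0]
ft_force: [1.2, 3.3, 3.0]
grip_width: 0.0006
grip_force: 1.8
```

>>> step_arm([
  [0.001, -0.0016, 0, 0, 0, -1.5],
  [0.001, -0.0016, 0, 0, 0, -1.5],
])

```text
time: 12.12
position: [0.5917, 0.2052, 0.2668]
tool_rot: [0.998, 0.063, 0.0, -0.0]
ft_force: [1.1, 2.6, 3.3]
grip_width: 0.0005
grip_force: 1.8
```

```bash
python3 arc.py 1.5 24
```

```text
r 0.0717 az 29.9 yaw -82.8 yaw-az 247.4 q6 1.60 f [1.1 2.6 3.3]
[[0.0012, -0.0015, 0, 0, 0, -1.5], [0.0009, -0.0017, 0, 0, 0, -1.5], [0.0008, -0.0017, 0, 0, 0, -1.5], [0.0008, -0.0017, 0, 0, 0, -1.5], [0.0007, -0.0017, 0, 0, 0, -1.5], [0.0007, -0.0018, 0, 0, 0, -1.5], [0.0006, -0.0018, 0, 0, 0, -1.5], [0.0006, -0.0018, 0, 0, 0, -1.5], [0.0006, -0.0018, 0, 0, 0, -1.5], [0.0005, -0.0018, 0, 0, 0, -1.5], [0.0005, -0.0018, 0, 0, 0, -1.5], [0.0004, -0.0018, 0, 0, 0, -1.5], [0.0004, -0.0018, 0, 0, 0, -1.5], [0.0003, -0.0019, 0, 0, 0, -1.5], [0.0003, -0.0019, 0, 0, 0, -1.5], [0.0002, -0.0019, 0, 0, 0, -1.5], [0.0002, -0.0019, 0, 0, 0, -1.5], [0.0001, -0.0019, 0, 0, 0, -1.5], [0.0001, -0.0019, 0, 0, 0, -1.5], [0.0, -0.0019, 0, 0, 0, -1.5], [-0.0, -0.0019, 0, 0, 0, -1.5], [-0.0001, -0.0019, 0, 0, 0, -1.5], [-0.0001, -0.0019, 0, 0, 0, -1.5], [-0.0002, -0.0019, 0, 0, 0, -1.5]]
```

>>> step_arm([
  [0.001, -0.0016, 0, 0, 0, -1.5],
  [0.0009, -0.0017, 0, 0, 0, -1.5],
])

```text
time: 12.38
position: [0.5934, 0.2019, 0.2667]
tool_rot: [0.999, 0.037, -0.0, 0.0]
ft_force: [1.6, 2.7, 3.4]
grip_width: 0.0004
grip_force: 1.7
```

>>> step_arm([
  [0.0008, -0.0017, 0, 0, 0, -1.5],
  [0.0008, -0.0017, 0, 0, 0, -1.5],
])

```text
time: 12.62
position: [0.595, 0.1985, 0.2667]
tool_rot: [1.0, 0.011, -0.0, 0.0]
ft_force: [0.9, 3.0, 3.8]
grip_width: 0.0008
grip_force: 1.7
```

>>> step_arm([
  [0.0007, -0.0017, 0, 0, 0, -1.5],
  [0.0007, -0.0018, 0, 0, 0, -1.5],
])

```text
time: 12.88
position: [0.5964, 0.195, 0.2667]
tool_rot: [1.0, -0.015, -0.0, 0.0]
ft_force: [1.0, 2.6, 3.3]
grip_width: -0.0002
grip_force: 1.7
```

>>> step_arm([
  [0.0006, -0.0018, 0, 0, 0, -1.5],
  [0.0006, -0.0018, 0, 0, 0, -1.5],
])

```text
time: 13.12
position: [0.5976, 0.1914, 0.2667]
tool_rot: [0.999, -0.042, -0.0, 0.0]
ft_force: [1.5, 3.2, 3.5]
grip_width: 0.0007
grip_force: 1.7
```

>>> step_arm([
  [0.0006, -0.0018, 0, 0, 0, -1.5],
  [0.0005, -0.0018, 0, 0, 0, -1.5],
])

```text
time: 13.38
position: [0.5986, 0.1878, 0.2667]
tool_rot: [0.998, -0.068, -0.0, 0.0]
ft_force: [1.4, 3.1, 3.6]
grip_width: 0.0001
grip_force: 1.6
```

>>> step_arm([
  [0.0005, -0.0018, 0, 0, 0, -1.5],
  [0.0004, -0.0018, 0, 0, 0, -1.5],
])

```text
time: 13.62
position: [0.5995, 0.1842, 0.2667]
tool_rot: [0.996, -0.094, -0.0, 0.0]
ft_force: [0.8, 3.5, 2.9]
grip_width: 0.0005
grip_force: 1.6
```

>>> step_arm([
  [0.0004, -0.0018, 0, 0, 0, -1.5],
  [0.0003, -0.0019, 0, 0, 0, -1.5],
])

```text
time: 13.88
position: [0.6002, 0.1805, 0.2666]
tool_rot: [0.993, -0.12, -0.0, 0.0]
ft_force: [-0.1, 2.2, 2.8]
grip_width: 0.0006
grip_force: 1.5
```

>>> step_arm([
  [0.0003, -0.0019, 0, 0, 0, -1.5],
  [0.0002, -0.0019, 0, 0, 0, -1.5],
])

```text
time: 14.12
position: [0.6007, 0.1767, 0.2666]
tool_rot: [0.989, -0.146, -0.0, 0.0]
ft_force: [-0.3, 2.7, 3.6]
grip_width: 0.0003
grip_force: 1.4
```

>>> step_arm([
  [0.0002, -0.0019, 0, 0, 0, -1.5],
  [0.0001, -0.0019, 0, 0, 0, -1.5],
])

```text
time: 14.38
position: [0.601, 0.1729, 0.2666]
tool_rot: [0.985, -0.172, -0.0, 0.0]
ft_force: [0.4, 2.5, 2.2]
grip_width: 0.0005
grip_force: 1.4
```

```bash
python3 arc.py 1.5 16
python3 - <<'E'
from h import *
for n in ("scene","top"):
  c=camera(n);P=cloud(c)
  for l in("lever_ball","lever"):
    for r in cut_out(l,n)[:2]: print(n,l,round(r["confidence"],2),np.round(r["extent"]),np.round(np.nanmedian(P[r["region"]],0),3))
cv2.imwrite("pics/s3.png",cv2.resize(camera("scene")["pixels"][130:290,100:300],None,fx=4,fy=3.75,interpolation=cv2.INTER_CUBIC))
E
```

```text
r 0.0715 az 2.7 yaw -109.8 yaw-az 247.5 q6 2.02 f [0.4 2.5 2.2]
[[0.0005, -0.0019, 0, 0, 0, -1.5], [0.0, -0.0019, 0, 0, 0, -1.5], [-0.0, -0.0019, 0, 0, 0, -1.5], [-0.0001, -0.0019, 0, 0, 0, -1.5], [-0.0001, -0.0019, 0, 0, 0, -1.5], [-0.0002, -0.0019, 0, 0, 0, -1.5], [-0.0002, -0.0019, 0, 0, 0, -1.5], [-0.0003, -0.0019, 0, 0, 0, -1.5], [-0.0003, -0.0019, 0, 0, 0, -1.5], [-0.0004, -0.0018, 0, 0, 0, -1.5], [-0.0004, -0.0018, 0, 0, 0, -1.5], [-0.0005, -0.0018, 0, 0, 0, -1.5], [-0.0005, -0.0018, 0, 0, 0, -1.5], [-0.0006, -0.0018, 0, 0, 0, -1.5], [-0.0006, -0.0018, 0, 0, 0, -1.5], [-0.0007, -0.0018, 0, 0, 0, -1.5]]
scene lever 0.61 [219. 196.  16.  16.] [0.561 0.158 0.092]
top lever_ball 0.5 [235. 236.  14.  26.] [0.57  0.156 0.1  ]
top lever 0.53 [237. 234.   9.  25.] [0.565 0.159 0.096]
```

View pics/s3.png

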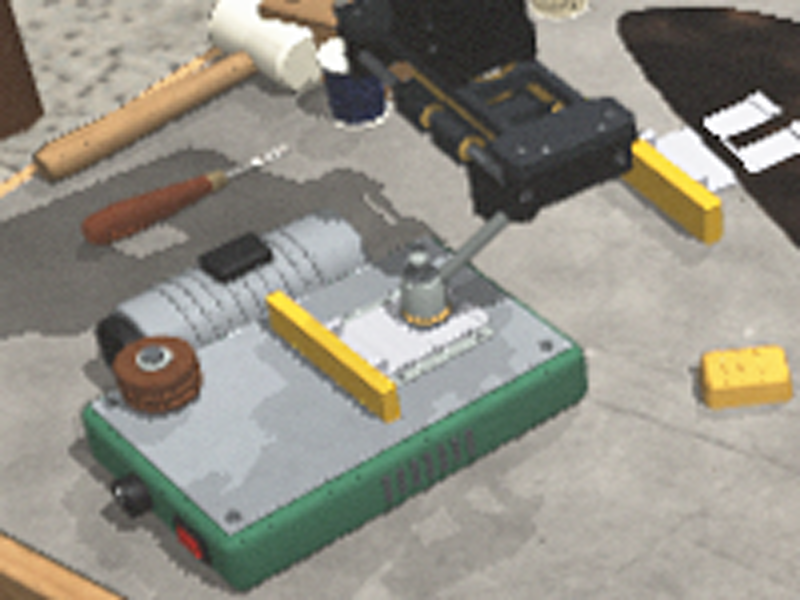

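The lever bar runs from the nut at (425,290) out to (505,215) under the gripper, at about -18° azimuth, so it has turned about 244° and hasn't met the ring yet. The guide is still in place.

>>> step_arm([
  [0.0001, -0.0019, 0, 0, 0, -1.5],
  [0, -0.0019, 0, 0, 0, -1.5],
])

```text
time: 14.98
position: [0.601, 0.1692, 0.2666]
tool_rot: [0.98, -0.197, -0.0, -0.0]
ft_force: [-0.3, 2.7, 1.5]
grip_width: 0.0006
grip_force: 1.2
```

>>> step_arm([
  [0, -0.0019, 0, 0, 0, -1.5],
  [-0.0001, -0.0019, 0, 0, 0, -1.5],
])

```text
time: 15.22
position: [0.601, 0.1653, 0.2666]
tool_rot: [0.975, -0.223, -0.0, 0.0]
ft_force: [-0.0, 2.1, 1.5]
grip_width: 0.0004
grip_force: 1.1
```

>>> step_arm([
  [-0.0001, -0.0019, 0, 0, 0, -1.5],
  [-0.0002, -0.0019, 0, 0, 0, -1.5],
])

```text
time: 15.48
position: [0.6007, 0.1615, 0.2667]
tool_rot: [0.969, -0.248, -0.0, -0.0]
ft_force: [-0.4, 2.3, 1.2]
grip_width: 0.0004
grip_force: 1.5
```

>>> step_arm([
  [-0.0002, -0.0019, 0, 0, 0, -1.5],
  [-0.0003, -0.0019, 0, 0, 0, -1.5],
])

```text
time: 15.72
position: [0.6004, 0.1586, 0.2668]
tool_rot: [0.962, -0.274, 0.0, -0.001]
ft_force: [-1.1, 8.7, 0.8]
grip_width: 0.0005
grip_force: 3.5
```

>>> step_arm([
  [-0.0002, -0.0011, 0, 0, 0, -0.5],
  [0, 0, 0, 0, 0, 0],
  [0, 0, 0, 0, 0, 0],
])

```text
time: 16.1
position: [0.6002, 0.1582, 0.2668]
tool_rot: [0.961, -0.278, 0.0, -0.002]
ft_force: [0.2, 9.9, -0.2]
grip_width: 0.0002
grip_force: 3.7
```

>>> step_arm([
  [-0.0002, -0.0012, 0, 0, 0, -0.5],
  [0, 0, 0, 0, 0, 0],
])

```text
time: 16.35
position: [0.6001, 0.1573, 0.2668]
tool_rot: [0.959, -0.282, 0.0, -0.002]
ft_force: [1.3, 10.8, -0.6]
grip_width: 0.0007
grip_force: 4.4
```

>>> step_arm([
  [-0.0002, -0.0012, 0, 0, 0, -0.5],
  [0, 0, 0, 0, 0, 0],
])

```text
time: 16.6
position: [0.5999, 0.1564, 0.2668]
tool_rot: [0.958, -0.287, 0.0, -0.003]
ft_force: [1.1, 12.9, 0.4]
grip_width: 0.0007
grip_force: 5.0
```

The push climbs from 2.3 N to 13 N over about 2 mm, at 255° or so, so the lever is against its ring. I'll back off, lift, and turn for the fence.

>>> step_arm([
  [0.004, 0.009, 0, 0, 0, 0],
  [0.005, 0.012, 0, 0, 0, 0],
  [0, 0, 0.035, 0, 0, 0],
  [0, 0, 0.035, 0, 0, 0],
])

```text
time: 17.1
position: [0.609, 0.1751, 0.3368]
tool_rot: [0.958, -0.285, -0.0, 0.001]
ft_force: [-0.0, 0.8, 0.1]
grip_width: 0.0003
grip_force: 0.0
```

>>> step_arm([
  [-0.0128, 0, 0, 0, 0, 9.9],
  [-0.0128, 0, 0, 0, 0, 9.9],
  [-0.0128, 0.001, 0, 0, 0, 9.9],
  [-0.0128, 0.001, 0, 0, 0, 9.9],
  [-0.0128, 0.001, 0, 0, 0, 9.9],
  [-0.0128, 0.001, 0, 0, 0, 9.9],
  [-0.0128, 0.001, 0, 0, 0, 9.9],
  [-0.0128, 0, 0, 0, 0, 9.9],
  [-0.0128, 0, 0, 0, 0, 9.9],
  [-0.0128, 0, 0, 0, 0, 9.9],
  [-0.0128, 0, 0, 0, 0, 9.6],
  [0, 0, 0, 0, 0, 0],
], jaw=0.04)

```text
time: 18.6
position: [0.4674, 0.1802, 0.3367]
tool_rot: [0.792, 0.611, -0.001, 0.0]
ft_force: [1.0, -0.4, -0.5]
grip_width: 0.0399
grip_force: 0.0
```

```bash
cat > now.py <<'E'
from h import *
o=get_obs();x,y=o["tool_rot"][:2];print(o["time"],o["position"],"yaw",np.degrees(np.arctan2(2*y*y-1,2*x*y)),o["tool_rot"],o["q"][5],o["ft_force"])
E
python3 now.py
python3 - <<'E'
from h import *
cv2.imwrite("pics/s4.png",cv2.resize(camera("scene")["pixels"][130:290,100:300],None,fx=4,fy=3.75,interpolation=cv2.INTER_CUBIC))
E
```

```text
18.6 [0.4674452  0.18015019 0.33674246] yaw -14.665553124908998 [ 7.91572999e-01  6.11074340e-01 -5.59136229e-04  1.58751279e-04] 0.40128848072838175 [ 0.977533   -0.39991835 -0.47603833]
```

View pics/s4.png

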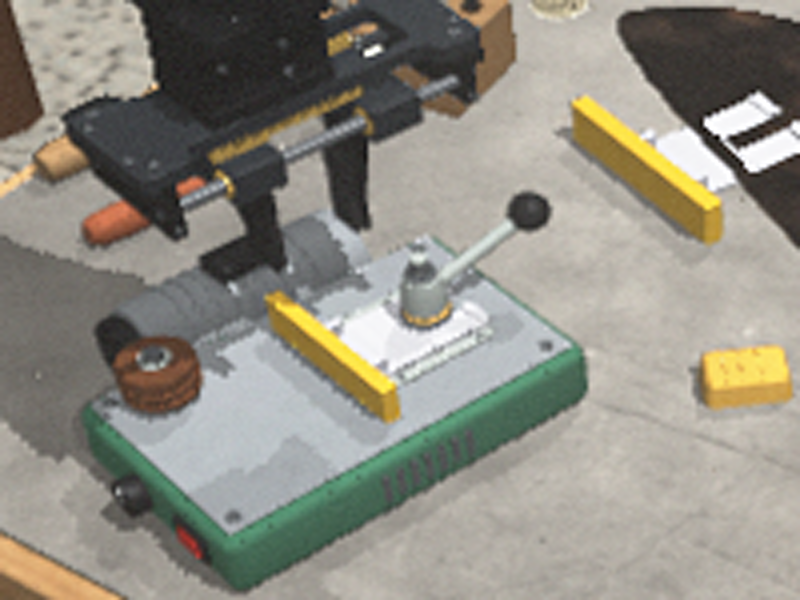

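The lever points away with the ball at (530,210). The fence at (330,355) is still in place, and the open fingers hang over it at a good angle.

>>> step_arm([
  [0.002, 0.005, -0.03, 0, 0, 0],
  [0, 0, -0.03, 0, 0, 0],
  [0, 0, -0.02, 0, 0, 0],
  [0, 0, -0.0135, 0, 0, 0],
  [0, 0, 0, 0, 0, 0],
])

```text
time: 19.27
position: [0.4703, 0.1852, 0.2425]
tool_rot: [0.791, 0.611, -0.001, -0.0]
ft_force: [-0.6, -0.7, -0.3]
grip_width: 0.04
grip_force: 0.0
```

>>> step_arm([
  [0, 0, 0, 0, 0, 0],
  [0, 0, 0, 0, 0, 0],
  [0, 0, 0, 0, 0, 0],
  [0, 0, 0, 0, 0, 0],
  [0, 0, 0, 0, 0, 0],
], jaw=0, squeeze=25)

```text
time: 19.9
position: [0.47, 0.1854, 0.2437]
tool_rot: [0.791, 0.612, 0.0, 0.0]
ft_force: [-0.7, 0.4, 3.9]
grip_width: 0.0098
grip_force: 25.0
```

>>> step_arm([
  [-0.0037, 0.001, 0, 0, 0, 0],
  [-0.0037, 0.001, 0, 0, 0, 0],
  [-0.0037, 0.0009, 0, 0, 0, 0],
  [-0.0037, 0.001, 0, 0, 0, 0],
])

```text
time: 20.4
position: [0.4557, 0.1893, 0.2436]
tool_rot: [0.791, 0.612, 0.001, 0.001]
ft_force: [5.5, -2.4, 9.0]
grip_width: 0.0096
grip_force: 25.0
```

>>> step_arm([
  [-0.0037, 0.001, 0.0005, 0, 0, 0],
  [-0.0037, 0.001, 0, 0, 0, 0],
  [-0.0037, 0.001, 0, 0, 0, 0],
])

```text
time: 20.78
position: [0.4436, 0.1923, 0.2437]
tool_rot: [0.791, 0.612, -0.0, -0.0]
ft_force: [2.7, -0.2, 2.3]
grip_width: 0.0101
grip_force: 25.0
```

>>> step_arm([
  [-0.0037, 0.001, 0, 0, 0, 0],
  [-0.0037, 0.001, 0, 0, 0, 0],
  [-0.0035, 0.0009, 0, 0, 0, 0],
  [0, 0, 0, 0, 0, 0],
])

```text
time: 21.28
position: [0.4324, 0.1952, 0.2437]
tool_rot: [0.791, 0.612, -0.001, -0.001]
ft_force: [0.5, 0.9, 2.2]
grip_width: 0.0093
grip_force: 25.0
```

>>> step_arm([
  [-0.003, 0.0008, 0, 0, 0, 0],
  [0, 0, 0.02, 0, 0, 0],
  [0, 0, 0.035, 0, 0, 0],
  [0, 0, 0.035, 0, 0, 0],
  [0, 0, 0.025, 0, 0, 0],
  [0, 0, 0, 0, 0, 0],
], squeeze=40)

```text
time: 22.02
position: [0.4295, 0.196, 0.3594]
tool_rot: [0.791, 0.612, 0.0, 0.0]
ft_force: [-0.3, 0.7, -2.5]
grip_width: 0.0097
grip_force: 40.0
```

>>> step_arm([
  [0.0064, -0.041, 0, 0, 0, 0.8],
  [0.0064, -0.041, 0, 0, 0, 0.8],
  [0.0064, -0.041, 0, 0, 0, 0.8],
  [0.0064, -0.041, 0, 0, 0, 0.8],
  [0.0064, -0.041, 0, 0, 0, 0.8],
  [0.0064, -0.041, 0, 0, 0, 0.8],
  [0.0064, -0.041, 0, 0, 0, 0.8],
  [0.0064, -0.041, 0, 0, 0, 0.8],
  [0.0064, -0.041, 0, 0, 0, 0.8],
  [0.0064, -0.041, 0, 0, 0, 0.8],
  [0, 0, 0, 0, 0, 0],
])

```text
time: 23.4
position: [0.494, -0.2166, 0.3565]
tool_rot: [0.748, 0.664, -0.0, -0.001]
ft_force: [0.7, 0.9, -1.5]
grip_width: 0.0096
grip_force: 40.0
```

```bash
python3 now.py
python3 - <<'E'
from h import *
cv2.imwrite("pics/s5.png",cv2.resize(camera("scene")["pixels"][150:400,170:490],None,fx=2.4,fy=2.4,interpolation=cv2.INTER_CUBIC))
E
```

```text
23.4 [ 0.49400143 -0.21662411  0.35649375] yaw -6.775789653101817 [ 7.47656634e-01  6.64084254e-01 -4.63511690e-04 -1.20236526e-03] -0.5019194785170936 [ 0.69636634  0.88049704 -1.519187  ]
```

View pics/s5.png

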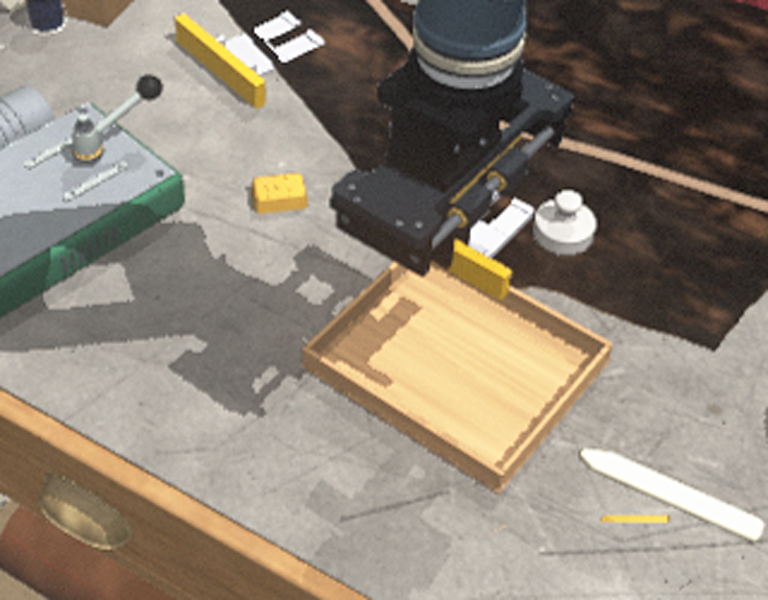

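The guide hangs level in the gripper at about (485,260), above the tray, and nothing else has moved. Next I lower it.

>>> step_arm([
  [0, 0.001, -0.035, 0, 0, 0],
  [0, 0.001, -0.035, 0, 0, 0],
  [0, 0, -0.035, 0, 0, 0],
  [0, 0, -0.025, 0, 0, 0],
  [0, 0, -0.015, 0, 0, 0],
  [0, 0, -0.006, 0, 0, 0],
  [0, 0, -0.003, 0, 0, 0],
  [0, 0, 0, 0, 0, 0],
])

```text
time: 24.45
position: [0.4943, -0.2121, 0.2053]
tool_rot: [0.746, 0.665, 0.0, 0.001]
ft_force: [0.3, 0.0, -2.6]
grip_width: 0.0096
grip_force: 40.0
```

>>> step_arm([
  [0, 0, -0.002, 0, 0, 0],
  [0, 0, -0.002, 0, 0, 0],
  [0, 0, -0.0015, 0, 0, 0],
  [0, 0, -0.001, 0, 0, 0],
  [0, 0, 0, 0, 0, 0],
])

```text
time: 25.08
position: [0.494, -0.2121, 0.1987]
tool_rot: [0.746, 0.665, -0.0, 0.0]
ft_force: [-1.9, 0.2, 3.8]
grip_width: 0.0099
grip_force: 40.0
```

>>> step_arm([
  [0, 0, -0.0007, 0, 0, 0],
  [0, 0, 0, 0, 0, 0],
  [0, 0, 0, 0, 0, 0],
])

```text
time: 25.45
position: [0.494, -0.212, 0.1986]
tool_rot: [0.746, 0.666, -0.0, 0.0]
ft_force: [-1.5, 0.6, 8.8]
grip_width: 0.0096
grip_force: 40.0
```

>>> step_arm([
  [0, 0, 0, 0, 0, 0],
  [0, 0, 0, 0, 0, 0],
  [0, 0, 0, 0, 0, 0],
], jaw=0.034)

```text
time: 25.82
position: [0.4942, -0.2121, 0.1973]
tool_rot: [0.746, 0.665, 0.0, -0.0]
ft_force: [-0.0, -0.2, -0.1]
grip_width: 0.0299
grip_force: 0.0
```

>>> step_arm([
  [0, 0, 0.01, 0, 0, 0],
  [0, 0, 0.03, 0, 0, 0],
  [0, 0, 0.04, 0, 0, 0],
  [0, 0, 0.05, 0, 0, 0],
  [0, 0.05, 0.02, 0, 0, 0],
  [0, 0.06, 0, 0, 0, 0],
  [0, 0.06, 0, 0, 0, 0],
  [0, 0, 0, 0, 0, 0],
])

```text
time: 26.82
position: [0.4929, -0.0382, 0.3481]
tool_rot: [0.744, 0.668, -0.0, -0.001]
ft_force: [0.4, -0.7, -0.4]
grip_width: 0.0338
grip_force: 0.0
```

Run:
```python
from h import *
c=camera("scene"); P=cloud(c); cv2.imwrite("pics/s6.png",cv2.resize(c["pixels"][150:400,170:490],None,fx=2.4,fy=2.4,interpolation=cv2.INTER_CUBIC))
hsv=cv2.cvtColor(c["pixels"],cv2.COLOR_BGR2HSV); m=(hsv[...,0]>18)&(hsv[...,0]<35)&(hsv[...,1]>190)&(abs(P[...,0]-.533)<.1)&(abs(P[...,1]+.219)<.1); q=P[m]; print(m.sum(),np.median(q,0),np.percentile(q[:,2],[5,95]),cv2.minAreaRect((q[:,:2]*1000).astype(np.float32)))
print(get_obs()["time"])
```

```text
return _methods._mean(a, axis=axis, dtype=dtype,
  ret = um.true_divide(
Traceback (most recent call last):
IndexError: index -1 is out of bounds for axis 0 with size 0
```

View pics/s6.png

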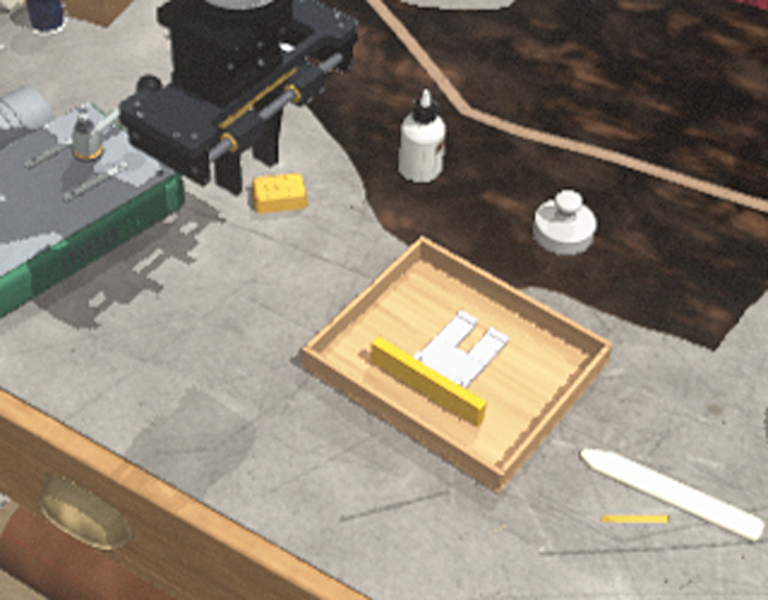

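The guide stands flat in the tray, with its fence at (428,380) and foot at (460,350). It is released, the arm is clear of everything, and the bystanders haven't moved.

```bash
python3 -c "
from rig import hand_in; print(hand_in())"
```

```text
the job is handed in; nothing more can be done
None
```

I handed the job in: the lever was felt up against its ring at roughly 255° and left slack, the guide was drawn out and stands flat and released in the tray, and nothing lying about was moved; `hand_in()` gave no verdict.

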